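# Sweep the tealights and matches into the empty drawer

## Robot

A 7-joint arm with a two-finger parallel gripper is mounted at the origin on the work surface. World frame = base frame: x ahead of the robot, y to its left, z up, the work surface at z = 0. Lengths are in m, angles in rad, forces in N, time in s.
With the tool pointing down it reaches from about 0.425 to 0.925 m from the base axis. Payload 6.8 kg.
Tool frame: the origin (TCP) lies on the centre line of the jaws, within the pads' length; the fingertips stand ahead of it and the grasp point (between the pads) lies 11 mm behind it (r.tcp_to_tips is the z of the fingertips in the tool frame, in m); z points along the fingers, y is the line along which they close (so a half turn about z gives the same grasp; the last joint's range is limited). The gripper opens to 85 mm and grips with 20 to 120 N. Pads are 22 mm wide; open, the fingers measure 114 mm over their backs; the gripper's body (76 mm by 85 mm) begins 54 mm behind the grasp point. The pads swing forward as they close: fully open they stand 13 mm farther back than shut.
Start: joints at [1.047, 0.477, 0.022, 1.555, -0.011, 1.109, -0.083], TCP at [0.273, -0.617, 0.239] pointing down, gripper open.
Joint ranges: [-2.96, 2.96], [-0.34, 2.1], [-1.41, 1.46], [0.24, 2.44], [-1.37, 4.51], [0.17, 1.92], [-2.96, 2.96]. Speed limits (rad/s): [2.39, 2.39, 3.14, 3.14, 3.14, 3.14, 3.14].

## Interface

Orientations are given as a rotation vector (axis times angle).
In Python, from bench import r, optics gives the robot as it stands.
- The arm moves only by the shell command python3 -m creep 'ROWS' [FORCE]. ROWS is a JSON object whose one key "rows" holds a list of rows, each a list of 7 numbers: the shift along the tool's x, y, z in units of 25 mm (1.0 is 25 mm), then the turn, a rotation vector about the tool's x, y, z in units of 8 degrees (1.0 is 8 degrees), then the finger opening in mm, from 0 to 85.4. A call has 1 to 10 rows; each row is the pose to reach, as a shift and turn from the pose commanded when the call began, along the tool's axes at that moment; what a row does not reach only later rows make up. A row lasts 1/8 s, in which the tool goes at most 62.5 mm and 10.7 degrees, less where a joint would pass 70% of its speed; a pose out of reach is approached as far as the arm can. A call with a gripper value outside its range is refused whole. The fingers move at their own pace and stop on an object; FORCE is the grip in N (left out, the last holds). Time passes only in rows, so rows that repeat a pose let the fingers close. It gives the time, the measured TCP pose, the force, the opening and the grip force at its end, in the units of the state.
- r.get_obs(): the state, without advancing time (a new reading comes with each control period).
- optics.grab_frame(name): name is "scene" or "top"; returns a dict with "color" (420x560x3 uint8, blue, green, red), "K" (3x3 intrinsics, pixels), "dist_coeffs" ([k1, k2, p1, p2, k3] as OpenCV has them; the pictures are not rectified), "R" (3x3) and "t" (3): a world point X has camera coordinates R X + t. Camera axes: x right, y down, z forward; pixel columns grow to the right and rows downward; lengths in m; the calibration is good to about 2 mm. A picture is of the moment at which its call begins. There is no depth.
- r.hand_in(): hands the job in; it is judged then, once.
The state is a dict: "clock": time; "joints": joint angles; "qvel": joint speeds; "tau": joint torques, N m; "tcp_pos": TCP position; "orientation": TCP orientation; "contact_force": force on the tool from outside, world axes, zero at the start; "moment": the same for the moment, N m; "grip_width": finger opening in m; "gripper_force": force on a finger pad.
Only numpy, scipy, OpenCV 4.12 (cv2) and the standard library are available. Lean on these libraries where they do the work, as an engineer would, in place of code of your own. Each camera call takes 0.05 s, during which the arm holds its last target. There are 200 camera calls.

## Task

Clear the cabinet top for the evening: with the fingertips, sweep the two tealights and the matchbox across the top and off its front edge into the empty one of the two open drawers. Only push them along the surface, steadily and without flicking; do not pinch them or lift them. Leave the mug, the pump bottle and the remote control where they are; finish clear of everything.

Things in the scene. Friction and masses are not known exactly. Their poses are not given: they have to be found in the camera images.
- edge (a point): point on the front edge of the white cabinet top, half-way along it. The top is flat at z = 0 and ends here; its front edge is straight, runs along y over the whole 1.5 m width and looks to +x, away from the robot. The top is 20 mm thick; the drawers slide out from under it to +x
- empty_drawer_in (a point): middle of the inner floor of the empty drawer, pulled out 180 to 260 mm from under the top. Inside: 400 mm (x) by 396 mm (y), axes as the world's; walls 12 mm thick and 70 mm high, its front 93 mm above the floor. The floor is 115 mm below the cabinet top; only the part beyond the front edge is open from above. Stiff slides (about 10 N)
- full_drawer_in (a point): middle of the inner floor of the other open drawer: same size and height, filled nearly to the rim with boxed goods; nothing belongs there. The two drawers lie side by side, 446 mm between their middles
- tealight1: tealight candle lying flat: bare metal cup 38 mm across, 15 mm high, white wax, about 15 g; slides, does not roll. Origin at the centre of its underside, z up
- tealight2: the second tealight, the same as the first
- matchbox: matchbox lying flat, 53 mm long (its x) by 36 mm wide (its y) by 15 mm high, about 12 g. Origin at the centre of its underside
- mug: white mug, 80 mm across, 90 mm high, handle towards its +y reaching about 75 mm from the axis; origin at the centre of its underside. Leave it alone
- sanitizer: small pump bottle with a blue band, 54 mm across, 130 mm high over the pump; origin at the centre of its underside. Leave it alone
- remote: black remote control lying flat, 44 (its x) by 150 (its y) by 18 mm high; origin at the centre of its underside. Leave it alone

How it is judged:
At the end, for the whole second after the job is handed in: Both tealights and the matchbox lie at rest inside the empty drawer (within its walls and below their rim, any way up); the mug, pump bottle and remote control are within 15 mm of where they stood (x of tealight1 in the frame of empty_drawer_in between -0.205 and 0.205 m and y of tealight1 in the frame of empty_drawer_in between -0.203 and 0.203 m and z of tealight1 in the frame of empty_drawer_in between -0.006 and 0.062 m and linear speed of each of tealight1, tealight2, matchbox below 0.03 m/s and x of tealight2 in the frame of empty_drawer_in between -0.205 and 0.205 m and y of tealight2 in the frame of empty_drawer_in between -0.203 and 0.203 m and z of tealight2 in the frame of empty_drawer_in between -0.006 and 0.062 m and x of matchbox in the frame of empty_drawer_in between -0.205 and 0.205 m and y of matchbox in the frame of empty_drawer_in between -0.203 and 0.203 m and z of matchbox in the frame of empty_drawer_in between -0.006 and 0.062 m and distance of each of mug, sanitizer, remote from where it was at the start of the episode below 0.015 m); the robot touches nothing.
It fails at once if a tealight or the matchbox was lifted off the cabinet top (more than 12 mm) (height (world z) of any of tealight1, tealight2, matchbox above 0.012 m).
It fails at once if a tealight or the matchbox was pinched or squeezed (more than 15 N from the fingers) (contact force between the fingers and tealight1 above 15 N or contact force between the fingers and tealight2 above 15 N or contact force between the fingers and matchbox above 15 N).
It fails at once if a tealight or the matchbox was flicked along the top (faster than 0.7 m/s) ((linear speed of tealight1 above 0.7 m/s and height (world z) of tealight1 above -0.004 m) or (linear speed of tealight2 above 0.7 m/s and height (world z) of tealight2 above -0.004 m) or (linear speed of matchbox above 0.7 m/s and height (world z) of matchbox above -0.004 m)).
It fails at once if the mug, pump bottle or remote control was shifted by more than 15 mm (distance of any of mug, sanitizer, remote from where it was at the start of the episode above 0.015 m).
It also fails if it takes over 64 s, if anything falls off the work surface, if the arm or the gripper's body presses on something with over 40 N, if the wrist force passes 120 N, or if a joint passes its speed limit or range.

## Working session

There is one attempt and no reset: what is moved stays moved. The work goes in short steps, Python scripts to look and compute and a shell command to move; the robot and the scene stay as the last step left them, time stands still between calls to the robot, and variables do not carry over. Pictures are saved under pics/ and viewed, at most 11 in all, crops included, and the job is handed in when it is done.

```bash
mkdir -p pics
python3 - <<'E'
from bench import r, optics
import cv2,pickle
for n in("scene","top"):
    f=optics.grab_frame(n); cv2.imwrite(f"pics/{n}0.png",f["color"]); pickle.dump(f,open(n+".pkl","wb"))
    print(n,f["K"],f["dist_coeffs"],f["R"],f["t"])
o=r.get_obs();print(o["clock"],o["tcp_pos"],o["orientation"],o["grip_width"],r.tcp_to_tips)
E
```

```text
scene [[392.80008428   0.         273.21067124]
 [  0.         392.80008428 204.52730745]
 [  0.           0.           1.        ]] [-0.10750945  0.          0.          0.          0.        ] [[ 0.5943733   0.80412724  0.00998842]
 [ 0.62940917 -0.45742702 -0.62817562]
 [-0.50056416  0.37965762 -0.77800747]] [-0.29180312 -0.30661449  1.18530272]
top [[386.45110791   0.         272.92662168]
 [  0.         386.45110791 210.46151693]
 [  0.           0.           1.        ]] [-0.00871581  0.          0.          0.          0.        ] [[-0.11510032 -0.99334835  0.0033138 ]
 [-0.97049449  0.11173942 -0.21366972]
 [ 0.21187818 -0.02780948 -0.97690034]] [0.0473163  0.47875721 0.70614117]
0.1 [ 0.27242336 -0.61701254  0.23841023] [-3.07237006e+00 -6.48212272e-01  7.71459445e-04] 0.08540616136804681 0.008
```

View pics/top0.png

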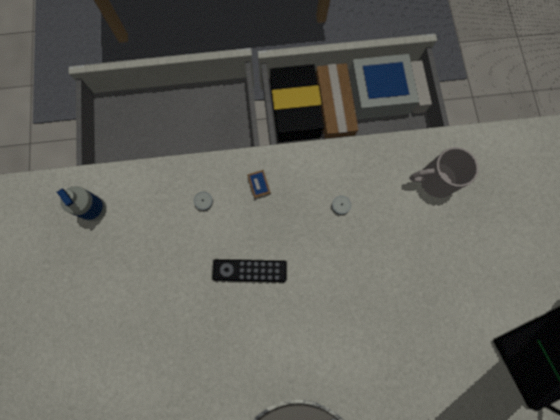

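View pics/scene0.png

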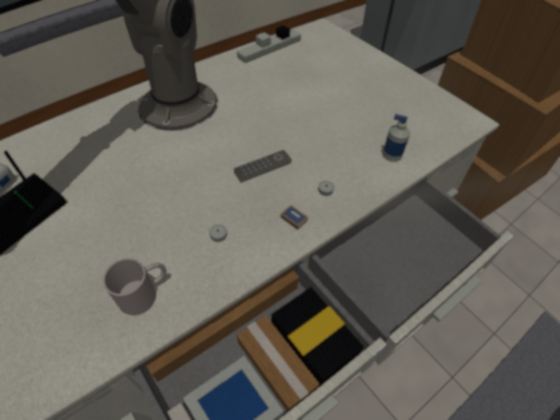

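The top view shows the empty drawer at upper left (+y), interior columns about 95–250. The tealights are at (203,201) and (341,205), the matchbox at (259,185), the remote at (250,271), the mug near (450,175) and the bottle near (85,205). I'll enlarge this area and convert the pixels to positions.

```bash
cat > h.py <<'E'
import cv2,pickle,numpy as np
from scipy.spatial.transform import Rotation as Ro
def pt(f,uv,z):
    n=cv2.undistortPoints(np.array([[uv]],float),f["K"],f["dist_coeffs"])[0,0]
    R=f["R"];C=-R.T@f["t"];d=R.T@np.r_[n,1]
    return C+d*(z-C[2])/d[2]
def px(f,P): return cv2.projectPoints(np.array([P],float),cv2.Rodrigues(f["R"])[0],f["t"],f["K"],f["dist_coeffs"])[0].ravel()
E
python3 - <<'E'
from h import *
T=pickle.load(open("top.pkl","rb"));S=pickle.load(open("scene.pkl","rb"))
for n,f,uv,z in[("t1",T,(203,201),.012),("t1s",S,(326,187.5),.012),("t2",T,(341,205.5),.012),("t2s",S,(218.5,232),.012),
 ("mb",T,(259,185),.012),("mbs",S,(294.5,216),.012),("rem",T,(250,271),.018),("rems",S,(263,166),.018),
 ("edgeL",T,(80,166),0),("edgeM",T,(250,147),0),("edgeR",T,(450,126),0),("wallL",T,(95,164),-.045),("wallR in",T,(254,146),-.045),("wallRtopfar",T,(249,62),-.045),
 ("wallR2",T,(268,146),-.045),("front far",T,(165,70),-.022),("bottle base",T,(88,207),0.03),("mug",T,(449,177),.05),("mughandle",T,(416,179),.05),("remL",T,(213,270),.018),("remR",T,(287,270),.018)]:
    print(n,pt(f,uv,z).round(3))
im=cv2.resize(T["color"][130:300,60:380],(800,425),interpolation=cv2.INTER_CUBIC);cv2.imwrite("pics/c1.png",im)
E
```

```text
t1 [0.526 0.133 0.012]
t1s [0.529 0.133 0.012]
t2 [ 0.484 -0.151  0.012]
t2s [ 0.488 -0.15   0.012]
mb [0.547 0.014 0.012]
mbs [0.552 0.015 0.012]
rem [0.371 0.05  0.018]
rems [0.384 0.047 0.018]
edgeL [0.637 0.392 0.   ]
edgeM [0.638 0.024 0.   ]
edgeR [ 0.637 -0.421  0.   ]
wallL [ 0.656  0.379 -0.045]
wallR in [ 0.658  0.015 -0.045]
wallRtopfar [ 0.874  0.005 -0.045]
wallR2 [ 0.654 -0.017 -0.045]
front far [ 0.861  0.203 -0.022]
bottle base [0.536 0.362 0.03 ]
mug [ 0.509 -0.368  0.05 ]
mughandle [ 0.513 -0.301  0.05 ]
remL [0.382 0.123 0.018]
remR [ 0.365 -0.023  0.018]
```

View pics/c1.png

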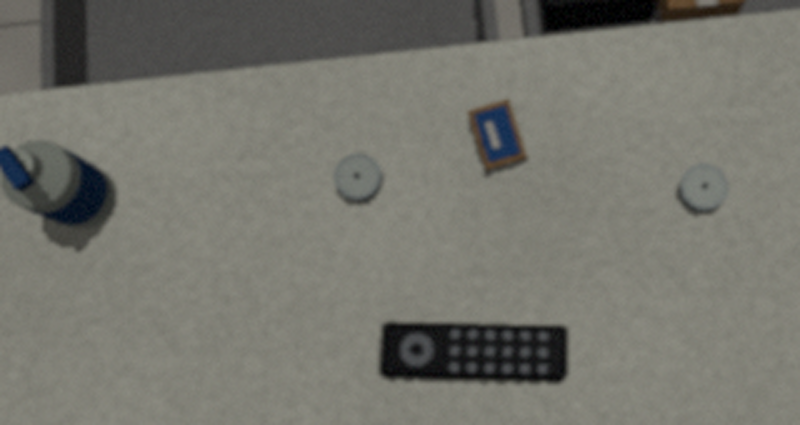

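```bash
cat >> h.py <<'E'
def to(*ws):
    """targets (x,y,z,yaw deg, tool x axis heading) -> units in current tool frame"""
    from bench import r
    o=r.get_obs();p=np.array(o["tcp_pos"]);R=Ro.from_rotvec(o["orientation"])
    print("t",round(o["clock"],2),"p",p.round(4),"yaw",np.degrees(np.arctan2(*R.as_matrix()[[1,0],0])).round(1),"F",np.round(o["contact_force"],1),"tips",r.tcp_to_tips,"g",round(o["grip_width"],3),"q",np.round(o["joints"],2))
    for w in ws:
        G=Ro.from_euler("z",w[3],degrees=True)*Ro.from_rotvec([np.pi,0,0])
        print(w,(R.inv().apply(np.array(w[:3])-p)/.025).round(2),np.degrees((R.inv()*G).as_rotvec()/8).round(2))
E
python3 -c "
from h import *
to((.5,-.3,.2,0),(.475,.133,.2,0),(.475,.133,.06,0))"
```

```text
t 0.1 p [ 0.2724 -0.617   0.2384] yaw 23.8 F [ 0.   0.1 -0.2] tips 0.008 g 0.085 q [ 1.05  0.48  0.02  1.56 -0.01  1.11 -0.08]
(0.5, -0.3, 0.2, 0) [13.45 -7.92  1.55] [-0.01  0.    2.98]
(0.475, 0.133, 0.2, 0) [ 19.53 -24.17   1.57] [-0.01  0.    2.98]
(0.475, 0.133, 0.06, 0) [ 19.53 -24.16   7.17] [-0.01  0.    2.98]
```

```bash
python3 -m creep '{"rows":[[2.2,-1.3,0,0,0,0.4,24],[4.4,-2.6,0,0,0,0.8,24],[6.6,-3.9,0,0,0,1.2,24],[8.8,-5.2,0,0,0,1.6,24],[11,-6.5,0,0,0,2,24],[13.4,-7.9,0,0,0,2.4,24],[14,-10,0,0,0,3,24],[14.6,-12,0.5,0,0,3,24],[15.3,-14,1,0,0,3,24],[16,-16,1.5,0,0,3,24]]}' 20
python3 -c "
from h import *
to((.475,.133,.2,0),(.475,.133,.06,0),(.475,.133,.03,0))"
```

```text
clock: 1.35
tcp_pos: [0.4765, -0.0882, 0.2013]
orientation: [3.142, -0.005, -0.0]
contact_force: [1.2, -0.5, 0.9]
grip_width: 0.0242
gripper_force: 0.0
t 1.35 p [ 0.4765 -0.0882  0.2013] yaw -0.2 F [ 1.2 -0.5  0.9] tips 0.008 g 0.024 q [ 0.19  0.22 -0.16  2.03  0.04  0.9  -1.56]
(0.475, 0.133, 0.2, 0) [-0.08 -8.85  0.05] [ 0.    0.   -0.02]
(0.475, 0.133, 0.06, 0) [-0.08 -8.85  5.65] [ 0.    0.   -0.02]
(0.475, 0.133, 0.03, 0) [-0.08 -8.85  6.85] [ 0.    0.   -0.02]
```

```bash
python3 -m creep '{"rows":[[0,-2,0,0,0,0,24],[0,-4,0,0,0,0,24],[0,-6,0,0,0,0,24],[0,-8,0,0,0,0,24],[0,-8.85,1.5,0,0,0,24],[0,-8.85,3,0,0,0,24],[0,-8.85,4.5,0,0,0,24],[0,-8.85,5.5,0,0,0,24],[0,-8.85,6.5,0,0,0,24],[0,-8.85,6.5,0,0,0,24]]}'
python3 - <<'E'
from h import *
from bench import optics
f=optics.grab_frame("scene");cv2.imwrite("pics/s1.png",cv2.resize(f["color"][90:270,180:420],(800,600),interpolation=cv2.INTER_CUBIC))
to((.475,.133,.02,0),(.475,.133,.012,0),(.66,.133,.012,0))
E
```

```text
clock: 2.6
tcp_pos: [0.4761, 0.1307, 0.0377]
orientation: [3.14, -0.004, -0.006]
contact_force: [0.4, 0.1, -0.5]
grip_width: 0.0239
gripper_force: 0.0
t 2.65 p [0.4771 0.1311 0.0389] yaw -0.2 F [-0.4 -0.2  0.7] tips 0.008 g 0.024 q [-0.2   0.5  -0.24  2.11  0.22  0.56 -2.17]
(0.475, 0.133, 0.02, 0) [-0.08 -0.08  0.76] [ 0.    0.01 -0.02]
(0.475, 0.133, 0.012, 0) [-0.08 -0.08  1.08] [ 0.    0.01 -0.02]
(0.66, 0.133, 0.012, 0) [ 7.32 -0.1   1.06] [ 0.    0.01 -0.02]
```

View pics/s1.png

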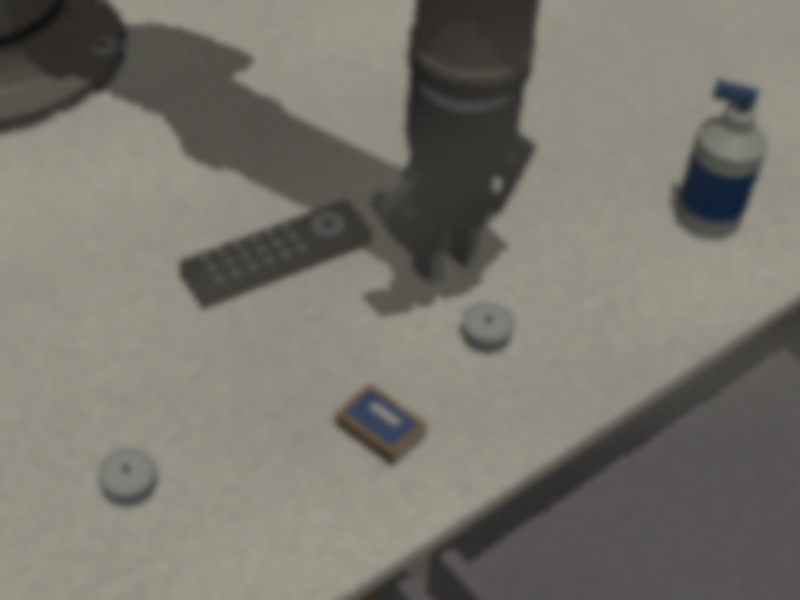

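The fingertips (crop 425,275 and 463,262) stand behind tealight 1 (crop 487,325), and all three objects are still in place. Next I'll lower the tool, checking the force.

```bash
python3 -m creep '{"rows":[[0,-0.08,0.3,0,0,0,24],[0,-0.08,0.6,0,0,0,24],[0,-0.08,0.8,0,0,0,24],[0,-0.08,1,0,0,0,24],[0,-0.08,1,0,0,0,24]]}'
python3 -c "
from h import *
to((.475,.133,.012,0),(.66,.133,.012,0))"
```

```text
clock: 3.28
tcp_pos: [0.4774, 0.1331, 0.0139]
orientation: [3.141, -0.005, -0.001]
contact_force: [1.2, 0.6, -0.6]
grip_width: 0.0242
gripper_force: 0.0
t 3.27 p [0.4774 0.1331 0.0139] yaw -0.2 F [ 1.2  0.6 -0.6] tips 0.008 g 0.024 q [-0.22  0.54 -0.22  2.12  0.24  0.5  -2.19]
(0.475, 0.133, 0.012, 0) [-0.1   0.    0.08] [ 0.    0.   -0.02]
(0.66, 0.133, 0.012, 0) [ 7.3  -0.02  0.07] [ 0.    0.   -0.02]
```

```bash
python3 -m creep '{"rows":[[0.4,0,0,0,0,0,24],[0.9,0,0,0,0,0,24],[1.4,0,0,0,0,0,24],[2,0,0,0,0,0,24],[2.6,0,0,0,0,0,24],[3.2,0,0,0,0,0,24],[3.8,0,0,0,0,0,24],[4.4,0,0,0,0,0,24],[5,0,0,0,0,0,24],[5.6,0,0,0,0,0,24]]}'
python3 -m creep '{"rows":[[0.6,0,0,0,0,0,24],[1.2,0,0,0,0,0,24],[1.8,0,0,0,0,0,24],[1.8,0,0,0,0,0,24],[1.2,0,-0.6,0,0,0,24],[0.2,0,-1.8,0,0,0,24],[-1,0,-3,0,0,0,24]]}'
python3 - <<'E'
from h import *
from bench import optics
f=optics.grab_frame("top");cv2.imwrite("pics/t1.png",f["color"])
to((.549,-.04,.06,90),(.549,-.05,.014,98))
E
```

```text
clock: 4.53
tcp_pos: [0.6187, 0.1328, 0.0143]
orientation: [3.142, -0.005, -0.0]
contact_force: [-0.7, 0.8, -0.0]
grip_width: 0.0241
gripper_force: 0.1
clock: 5.4
tcp_pos: [0.5915, 0.1329, 0.0897]
orientation: [3.141, -0.005, -0.001]
contact_force: [0.5, 0.5, -0.5]
grip_width: 0.0237
gripper_force: 0.0
t 5.45 p [0.5892 0.1338 0.0933] yaw -0.1 F [-5.  -0.1  0.9] tips 0.008 g 0.024 q [-0.13  0.55 -0.26  1.83  0.19  0.79 -2.06]
(0.549, -0.04, 0.06, 90) [-1.6   6.95  1.33] [ -0.    -0.   -11.26]
(0.549, -0.05, 0.014, 98) [-1.6   7.35  3.17] [ -0.    -0.   -12.26]
```

View pics/t1.png

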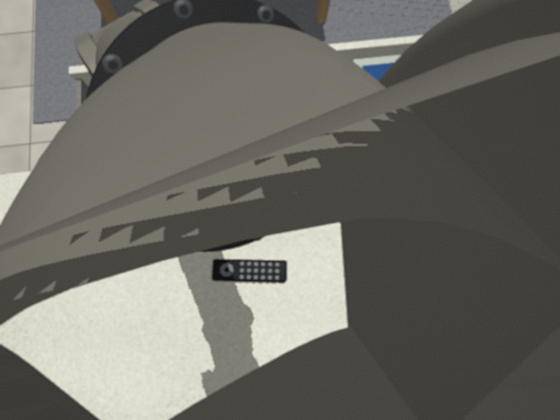

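The arm hides the top view (only the remote shows, still at 250,271), so I'll use the scene view after the next move. Now I turn to +y heading and go to the matchbox's −y side.

```bash
python3 -m creep '{"rows":[[-0.2,0.8,0,0,0,-1.2,24],[-0.4,1.6,0,0,0,-2.4,24],[-0.6,2.4,0,0,0,-3.6,24],[-0.8,3.2,0,0,0,-4.8,24],[-1,4,0,0,0,-6,24],[-1.2,4.8,0,0,0,-7.2,24],[-1.4,5.6,0,0,0,-8.4,24],[-1.6,6.4,0,0,0,-9.6,24],[-1.6,7,0,0,0,-10.8,24],[-1.6,7.3,0,0,0,-11.3,24]]}'
python3 - <<'E'
from h import *
from bench import optics
f=optics.grab_frame("scene");cv2.imwrite("pics/s2.png",cv2.resize(f["color"][150:420,180:540],(800,600),interpolation=cv2.INTER_CUBIC))
to((.549,-.05,.04,90),(.549,-.05,.0135,90))
E
```

```text
clock: 6.7
tcp_pos: [0.5515, -0.0508, 0.0891]
orientation: [-2.215, -2.228, 0.001]
contact_force: [-0.3, 1.1, -0.3]
grip_width: 0.0236
gripper_force: 0.0
t 6.75 p [ 0.5515 -0.0517  0.089 ] yaw 90.4 F [-0.9 -1.7  0.2] tips 0.008 g 0.024 q [ 0.47  0.55 -0.63  1.94  0.45  0.8  -0.4 ]
(0.549, -0.05, 0.04, 90) [ 0.07 -0.1   1.96] [-0.01  0.01  0.05]
(0.549, -0.05, 0.0135, 90) [ 0.07 -0.1   3.02] [-0.01  0.01  0.05]
```

View pics/s2.png

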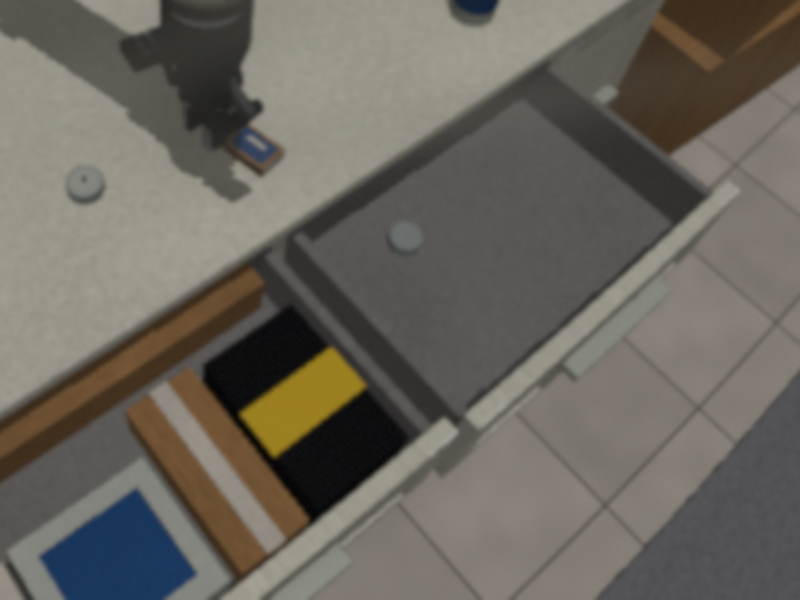

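Tealight 1 lies flat on the empty drawer's floor (crop 405,237). The matchbox (255,147) and tealight 2 (85,184) have not moved. Next I descend and push the matchbox +y.

```bash
python3 -m creep '{"rows":[[0,-0.1,1,0,0,0,24],[0,-0.1,2,0,0,0,24],[0,-0.1,2.6,0,0,0,24],[0,-0.1,3,0,0,0,24],[0.3,-0.1,3,0,0,0,24],[0.7,-0.1,3,0,0,0,24],[1.1,-0.1,3,0,0,0,24],[1.6,-0.1,3,0,0,0,24],[2.1,-0.1,3,0,0,0,24],[2.6,-0.1,3,0,0,0,24]]}'
python3 -m creep '{"rows":[[0.5,0,0,0,0,0,24],[1,0,0,0,0,0,24],[1.5,0,0,0,0,0,24],[2,0,0,0,0,0,24],[2.5,0,0,0,0,0,24],[2.8,0,0,0,0,0,24],[3,0,0,0,0,0,24],[3,0,0,0,0,0,24],[2.5,0,0,0,0,0,24],[1.5,0,-1.5,0,0,0,24]]}'
python3 - <<'E'
from h import *
from bench import optics
f=optics.grab_frame("scene");cv2.imwrite("pics/s3.png",cv2.resize(f["color"][120:300,220:460],(800,600),interpolation=cv2.INTER_CUBIC));pickle.dump(f,open("s3.pkl","wb"))
to((.48,.115,.06,0))
E
```

```text
clock: 8.0
tcp_pos: [0.5494, 0.0166, 0.0144]
orientation: [2.217, 2.226, 0.0]
contact_force: [0.7, -0.5, 0.1]
grip_width: 0.0241
gripper_force: 0.1
clock: 9.25
tcp_pos: [0.5472, 0.0518, 0.0501]
orientation: [-2.214, -2.225, 0.006]
contact_force: [1.4, -0.8, -0.1]
grip_width: 0.0237
gripper_force: 0.0
t 9.3 p [0.5506 0.0472 0.0551] yaw 90.0 F [-0.2 -3.3  3. ] tips 0.008 g 0.024 q [ 0.26  0.6  -0.59  1.96  0.49  0.73 -0.63]
(0.48, 0.115, 0.06, 0) [ 2.71 -2.82 -0.21] [3.000e-02 1.000e-02 1.125e+01]
```

View pics/s3.png

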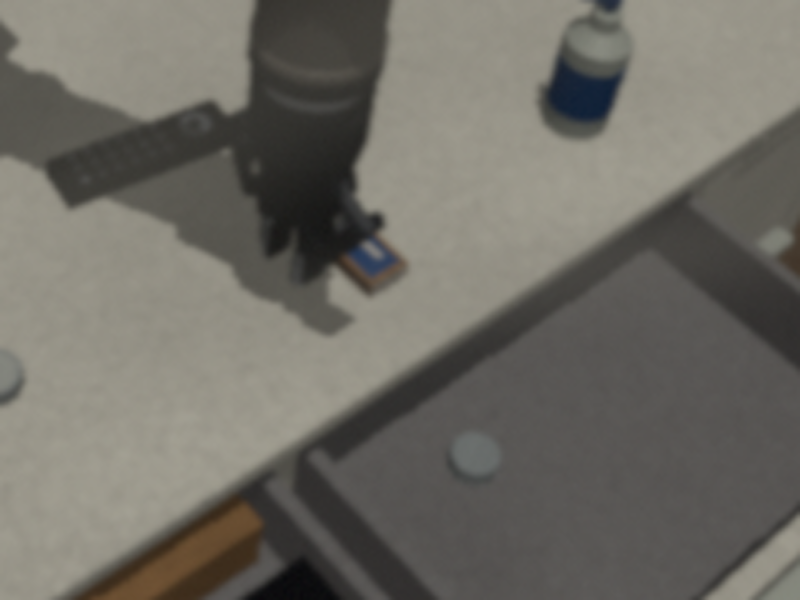

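The matchbox now stands at crop (370,258), in front of the empty drawer; its near corners are (372,292) and (407,265).

Run:
```python
from h import *
f=pickle.load(open("s3.pkl","rb"))
for c,z in [((372,256),.015),((372,282),.015),((407,262),.015),((376,246),.015)]:
    print(pt(f,(220+c[0]*.3,120+c[1]*.3),z).round(3))
```

```text
[0.561 0.122 0.015]
[0.579 0.106 0.015]
[0.58  0.139 0.015]
[0.556 0.131 0.015]
```

```bash
python3 -m creep '{"rows":[[0.3,-0.3,-0.5,0,0,1.2,24],[0.6,-0.6,-0.5,0,0,2.4,24],[0.9,-0.9,-0.5,0,0,3.6,24],[1.2,-1.2,-0.5,0,0,4.8,24],[1.5,-1.6,-0.5,0,0,6,24],[1.9,-2,-0.5,0,0,7.2,24],[2.3,-2.4,-0.5,0,0,8.4,24],[2.7,-2.8,-0.5,0,0,9.6,24],[3,-2.8,-0.5,0,0,10.8,24],[3,-2.8,-0.5,0,0,11.25,24]]}'
python3 -c "
from h import *
to((.48,.122,.0135,0))"
```

```text
clock: 10.55
tcp_pos: [0.4792, 0.1272, 0.0645]
orientation: [3.141, 0.001, 0.001]
contact_force: [-0.1, -0.3, 0.6]
grip_width: 0.0241
gripper_force: 0.0
t 10.55 p [0.4792 0.1272 0.0645] yaw 0.0 F [-0.1 -0.3  0.6] tips 0.008 g 0.024 q [-0.19  0.45 -0.24  2.1   0.18  0.61 -2.13]
(0.48, 0.122, 0.0135, 0) [0.03 0.21 2.04] [ 0. -0.  0.]
```

```bash
python3 -m creep '{"rows":[[0,0.2,0.8,0,0,0,24],[0,0.2,1.5,0,0,0,24],[0,0.2,2,0,0,0,24],[0.4,0.2,2,0,0,0,24],[0.9,0.2,2,0,0,0,24],[1.4,0.2,2,0,0,0,24],[1.9,0.2,2,0,0,0,24],[2.4,0.2,2,0,0,0,24],[3,0.2,2,0,0,0,24],[3.6,0.2,2,0,0,0,24]]}'
python3 -m creep '{"rows":[[0.6,0,0,0,0,0,24],[1.2,0,0,0,0,0,24],[1.8,0,0,0,0,0,24],[2.4,0,0,0,0,0,24],[3,0,0,0,0,0,24],[3.6,0,0,0,0,0,24],[3.6,0,0,0,0,0,24],[3,0,-0.6,0,0,0,24],[2,0,-1.8,0,0,0,24],[0.5,0,-3,0,0,0,24]]}'
python3 -c "
from h import *
to((.486,-.215,.09,90),(.486,-.215,.0135,90))"
```

```text
clock: 11.8
tcp_pos: [0.5701, 0.1231, 0.0143]
orientation: [-3.142, -0.006, -0.0]
contact_force: [-0.6, 0.2, -1.0]
grip_width: 0.0238
gripper_force: 0.1
clock: 13.05
tcp_pos: [0.5806, 0.1231, 0.0898]
orientation: [-3.142, -0.006, 0.0]
contact_force: [0.7, -0.5, 1.1]
grip_width: 0.0239
gripper_force: 0.0
t 13.05 p [0.5806 0.1231 0.0898] yaw 0.2 F [ 0.7 -0.5  1.1] tips 0.008 g 0.024 q [-0.13  0.53 -0.24  1.86  0.18  0.77 -2.03]
(0.486, -0.215, 0.09, 90) [-3.830e+00  1.351e+01 -1.000e-02] [ -0.     0.   -11.22]
(0.486, -0.215, 0.0135, 90) [-3.83 13.51  3.05] [ -0.     0.   -11.22]
```

```bash
python3 -m creep '{"rows":[[-0.4,1.3,0,0,0,-1.2,24],[-0.8,2.6,0,0,0,-2.4,24],[-1.2,3.9,0,0,0,-3.6,24],[-1.6,5.2,0,0,0,-4.8,24],[-2,6.5,0,0,0,-6,24],[-2.4,7.8,0,0,0,-7.2,24],[-2.8,9.1,0,0,0,-8.4,24],[-3.2,10.4,0,0,0,-9.6,24],[-3.6,11.8,0,0,0,-10.8,24],[-3.8,13.1,0,0,0,-11.2,24]]}'
python3 - <<'E'
from h import *
from bench import optics
f=optics.grab_frame("scene");cv2.imwrite("pics/s4.png",f["color"]);pickle.dump(f,open("s4.pkl","wb"))
to((.486,-.205,.0135,90))
E
```

```text
clock: 14.3
tcp_pos: [0.4864, -0.2058, 0.0892]
orientation: [-2.221, -2.221, 0.001]
contact_force: [-0.1, -0.6, 0.3]
grip_width: 0.024
gripper_force: 0.0
t 14.35 p [ 0.4854 -0.2113  0.0889] yaw 89.7 F [-1.9 -5.5 -0.8] tips 0.008 g 0.024 q [ 0.76  0.51 -0.59  2.    0.41  0.76 -0.08]
(0.486, -0.205, 0.0135, 90) [0.26 0.03 3.02] [-0.01  0.02 -0.03]
```

View pics/s4.png

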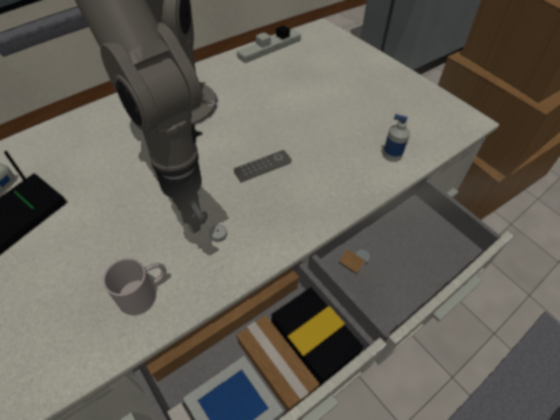

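Tealight 1 (362,257) and the matchbox (352,262) are in the drawer, and tealight 2 is at (218,232) just ahead of the fingers. I'll descend and push it +y to about y = 0.19, away from the other two.

```bash
python3 -m creep '{"rows":[[0,0,1,0,0,0,24],[0,0,2,0,0,0,24],[0,0,2.6,0,0,0,24],[0,0,3,0,0,0,24],[0.3,0,3,0,0,0,24],[0.6,0,3,0,0,0,24],[1,0,3,0,0,0,24],[1.5,0,3,0,0,0,24],[2,0,3,0,0,0,24],[2.6,0,3,0,0,0,24]]}'
python3 -m creep '{"rows":[[0.6,0,0,0,0,0,24],[1.2,0,0,0,0,0,24],[1.8,0,0,0,0,0,24],[2.4,0,0,0,0,0,24],[3,0,0,0,0,0,24],[3.6,0,0,0,0,0,24],[4.2,0,0,0,0,0,24],[4.8,0,0,0,0,0,24],[5.4,0,0,0,0,0,24],[6,0,0,0,0,0,24]]}'
python3 - <<'E'
from h import *
from bench import optics
f=optics.grab_frame("scene");cv2.imwrite("pics/s5.png",cv2.resize(f["color"][120:300,200:440],(800,600),interpolation=cv2.INTER_CUBIC));pickle.dump(f,open("s5.pkl","wb"))
to((.486,.165,.0135,90))
E
```

```text
clock: 15.6
tcp_pos: [0.488, -0.1388, 0.0144]
orientation: [2.225, 2.218, 0.0]
contact_force: [-0.2, -0.2, 0.4]
grip_width: 0.0242
gripper_force: 0.2
clock: 16.85
tcp_pos: [0.4884, 0.0113, 0.0143]
orientation: [2.225, 2.218, 0.0]
contact_force: [-0.5, -0.9, -0.0]
grip_width: 0.024
gripper_force: 0.2
t 16.9 p [0.4886 0.0138 0.0145] yaw 90.0 F [0.5 3.1 0.3] tips 0.008 g 0.024 q [ 0.26  0.58 -0.51  2.12  0.52  0.56 -0.63]
(0.486, 0.165, 0.0135, 90) [ 6.05 -0.11  0.05] [ 0.01 -0.01 -0.  ]
```

View pics/s5.png

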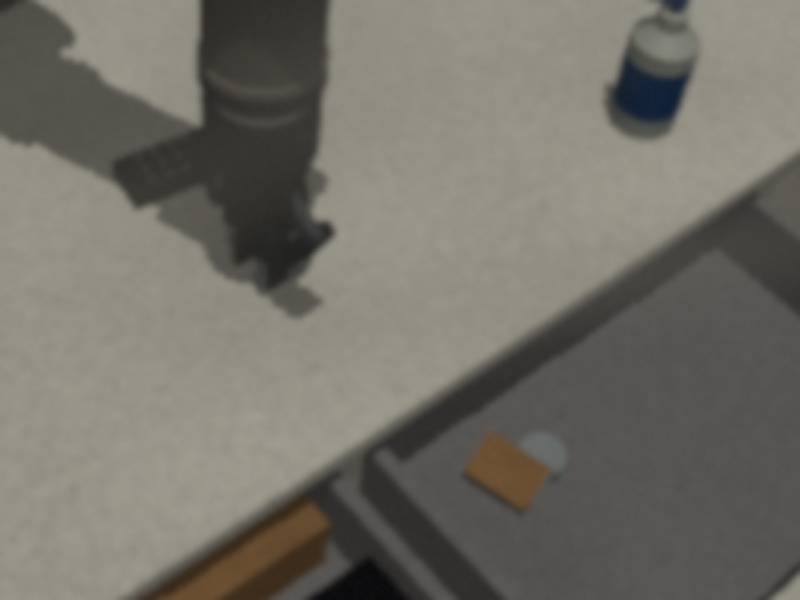

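The fingers (crop 270,270) hide tealight 2, with a trace of it behind them near (305,210), so it is being carried along. I'll continue to y ≈ 0.165, then back off.

```bash
python3 -m creep '{"rows":[[0.4,0,0,0,0,0,24],[1,0,0,0,0,0,24],[1.6,0,0,0,0,0,24],[2.2,0,0,0,0,0,24],[2.8,0,0,0,0,0,24],[3.4,0,0,0,0,0,24],[4,0,0,0,0,0,24],[4.6,0,0,0,0,0,24],[5.2,0,0,0,0,0,24],[5.7,0,0,0,0,0,24]]}'
python3 -m creep '{"rows":[[0.2,0,0,0,0,0,24],[0.3,0,0,0,0,0,24],[0.3,0,0,0,0,0,24],[-0.3,0,0,0,0,0,24],[-1,0,-1,0,0,0,24],[-1.5,0,-2.4,0,0,0,24],[-1.5,0,-2.4,0,0,0,24]]}'
python3 - <<'E'
from h import *
from bench import optics
f=optics.grab_frame("scene");cv2.imwrite("pics/s6.png",cv2.resize(f["color"][100:280,240:480],(800,600),interpolation=cv2.INTER_CUBIC));pickle.dump(f,open("s6.pkl","wb"))
to((.44,.19,.07,0))
E
```

```text
clock: 18.15
tcp_pos: [0.4888, 0.1539, 0.0143]
orientation: [-2.224, -2.218, -0.0]
contact_force: [-0.6, -0.9, -0.1]
grip_width: 0.024
gripper_force: 0.1
clock: 19.02
tcp_pos: [0.4903, 0.1128, 0.0761]
orientation: [2.227, 2.212, 0.003]
contact_force: [1.1, 0.5, 0.5]
grip_width: 0.024
gripper_force: 0.0
t 19.07 p [0.4895 0.1135 0.075 ] yaw 89.7 F [-0.5  0.  -0.8] tips 0.008 g 0.024 q [ 0.12  0.49 -0.59  2.07  0.42  0.7  -0.74]
(0.44, 0.19, 0.07, 0) [ 3.05 -2.    0.19] [ 1.000e-02 -1.000e-02  1.121e+01]
```

View pics/s6.png

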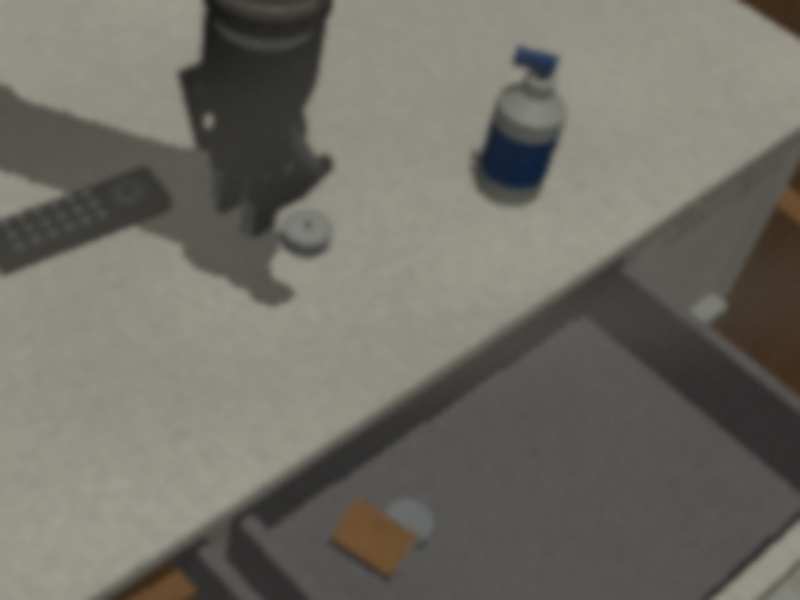

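Tealight 2 is free of the fingers at crop (306,228); the other two are in the drawer.

Run:
```python
from h import *
f=pickle.load(open("s6.pkl","rb"))
p=pt(f,(240+306*.3,100+227*.3),.013);print(p.round(3))
to((p[0]-.055,p[1],.075,0),(p[0]-.055,p[1],.0135,0))
```

```text
[0.489 0.188 0.013]
t 19.07 p [0.4895 0.1135 0.075 ] yaw 89.7 F [-0.5  0.  -0.8] tips 0.008 g 0.024 q [ 0.12  0.49 -0.59  2.07  0.42  0.7  -0.74]
(np.float64(0.4336397737768681), np.float64(0.18802054500078536), 0.075, 0) [ 2.97 -2.25 -0.01] [ 1.000e-02 -1.000e-02  1.121e+01]
(np.float64(0.4336397737768681), np.float64(0.18802054500078536), 0.0135, 0) [ 2.97 -2.26  2.45] [ 1.000e-02 -1.000e-02  1.121e+01]
```

```bash
python3 -m creep '{"rows":[[0.3,-0.3,0,0,0,1.2,24],[0.6,-0.6,0,0,0,2.4,24],[0.9,-0.9,0,0,0,3.6,24],[1.2,-1.2,0,0,0,4.8,24],[1.6,-1.5,0,0,0,6,24],[2,-1.8,0,0,0,7.2,24],[2.4,-2.1,0,0,0,8.4,24],[2.8,-2.2,0,0,0,9.6,24],[3,-2.25,0,0,0,10.8,24],[3,-2.25,0,0,0,11.2,24]]}'
python3 -c "
from h import *
to((.434,.188,.0135,0))"
```

```text
clock: 20.32
tcp_pos: [0.4318, 0.1904, 0.0732]
orientation: [3.14, 0.003, -0.002]
contact_force: [0.7, 0.6, -0.4]
grip_width: 0.0242
gripper_force: 0.0
t 20.32 p [0.4318 0.1904 0.0732] yaw 0.1 F [ 0.7  0.6 -0.4] tips 0.008 g 0.024 q [-0.36  0.41 -0.23  2.15  0.16  0.6  -2.27]
(0.434, 0.188, 0.0135, 0) [0.09 0.09 2.39] [0.01 0.01 0.01]
```

```bash
python3 -m creep '{"rows":[[0,0.1,0.8,0,0,0,24],[0,0.1,1.6,0,0,0,24],[0,0.1,2.1,0,0,0,24],[0,0.1,2.36,0,0,0,24],[0.3,0.1,2.36,0,0,0,24],[0.7,0.1,2.36,0,0,0,24],[1.1,0.1,2.36,0,0,0,24],[1.5,0.1,2.36,0,0,0,24],[2,0.1,2.36,0,0,0,24],[2.6,0.1,2.36,0,0,0,24]]}'
python3 -m creep '{"rows":[[0.6,0,0,0,0,0,24],[1.2,0,0,0,0,0,24],[1.8,0,0,0,0,0,24],[2.4,0,0,0,0,0,24],[3,0,0,0,0,0,24],[3.6,0,0,0,0,0,24],[4.2,0,0,0,0,0,24],[4.8,0,0,0,0,0,24],[5.4,0,0,0,0,0,24],[6,0,0,0,0,0,24]]}'
python3 -m creep '{"rows":[[0.4,0,0,0,0,0,24],[0.7,0,0,0,0,0,24],[0.7,0,0,0,0,0,24],[0,0,-0.8,0,0,0,24],[-1,0,-2,0,0,0,24],[-2.5,0.5,-3.5,0,0,0,24],[-4,1.5,-5,0,0,0,24],[-5,2,-6,0,0,0,24],[-5,2,-6,0,0,0,24],[-5,2,-6,0,0,0,24]]}'
python3 - <<'E'
from h import *
from bench import optics
f=optics.grab_frame("scene");cv2.imwrite("pics/s7.png",f["color"])
to()
E
```

```text
clock: 21.58
tcp_pos: [0.4986, 0.1882, 0.0154]
orientation: [-3.142, -0.006, -0.0]
contact_force: [-0.4, -0.1, 0.3]
grip_width: 0.0239
gripper_force: 0.2
clock: 22.82
tcp_pos: [0.6488, 0.1888, 0.0153]
orientation: [-3.142, -0.006, -0.0]
contact_force: [-0.4, 0.4, -0.1]
grip_width: 0.0244
gripper_force: 0.0
clock: 24.08
tcp_pos: [0.5231, 0.1386, 0.1651]
orientation: [-3.141, -0.007, -0.0]
contact_force: [-0.2, 0.9, -0.1]
grip_width: 0.0241
gripper_force: 0.0
t 24.12 p [0.5231 0.1387 0.1646] yaw 0.3 F [ 0.5 -0.1 -0.3] tips 0.008 g 0.024 q [-0.17  0.36 -0.25  1.93  0.12  0.86 -2.05]
```

View pics/s7.png

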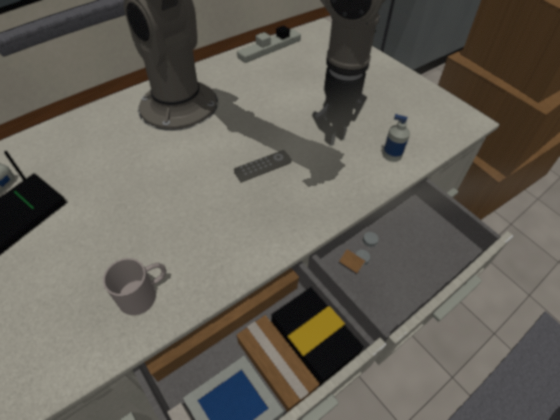

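All three lie in the empty drawer: the tealights at (371,239) and (362,257), the matchbox at (352,262). The mug, bottle and remote are at their starting pixels, and the arm is clear at z = 0.165.

```bash
python3 -c "
from bench import r
print(r.hand_in())"
```

```text
the job is handed in; nothing more can be done
None
```

I swept both tealights and the matchbox into the empty drawer and handed the job in; the last picture shows the mug, pump bottle and remote in place and the arm clear, but the hand-in returned no verdict.

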